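# Shut the hot-water valve in the counter service box

## Robot

A 6-joint arm with a two-finger parallel gripper is mounted at the origin on the work surface. World frame = base frame: x ahead of the robot, y to its left, z up, the work surface at z = 0. Lengths are in mm, angles in rad, forces in N, time in s.
With the tool pointing down it reaches from about 300 to 775 mm from the base axis. Payload 14.6 kg.
Tool frame: the origin (TCP) lies on the centre line of the jaws, within the pads' length; the fingertips stand 19 mm ahead of it and the grasp point (between the pads) is the TCP (bot.tip_reach is the distance from the TCP to the fingertips, in mm); y points along the fingers, x is the direction in which the jaws open and shut, and the axes are right-handed (so a half turn about y gives the same grasp; the last joint's range is limited). The gripper opens to 85 mm and grips with 20 to 120 N. Pads are 22 mm wide; open, the fingers measure 114 mm over their backs; the gripper's body (76 mm by 85 mm) begins 54 mm behind the grasp point. The pads swing forward as they close: fully open they stand 13 mm farther back than shut.
Start: joints at [-1.216, 0.3, 1.521, -0, 1.321, -0.067], TCP at [225.164, -501.788, 250.281] pointing down, gripper open.
Joint ranges: [-3.03, 3.03], [-0.79, 2.21], [0.23, 2.52], [-1.04, 4.18], [0, 3.07], [-2.55, 2.55]. Speed limits (rad/s): [2.22, 2.22, 2.57, 3.14, 3.14, 3.14].

## Interface

Orientations are given as a unit quaternion [w, x, y, z].
In Python, from rig import bot gives the robot as it stands. Calls block until the motion is done:
- bot.move_to(position, orientation): joint-space move of the TCP to a pose.
- bot.servo_line(position, attitude=None, speed=150, until_force=None): straight line of the TCP; attitude=None keeps the orientation; speed is the mean speed in mm/s. With until_force (N) it stops when the force on the tool has changed by that much, and returns True; else False.
- bot.move_joints(angles): joint-space move.
- bot.move_gripper(opening, grip_force=None): finger opening in mm; grip_force is the grip in N (None keeps the last); returns when the fingers have stopped.
- bot.dwell(seconds).
- bot.ik(position, orientation): joint angles nearest the present ones, or None.
- bot.read_state(): the state.
- bot.read_camera(name): name is "side" or "top" or "wrist"; returns a dict with "image" (400x640x3 uint8, blue, green, red), "depth" (400x640 float32, mm along the optical axis (not along the pixel's ray), 0 where there is no reading), "fovy" (degrees; the focal length in pixels is half the picture's height over the tangent of half this angle, whatever the lens; pixels are square), "cx", "cy" (the principal point, pixels), "eye" and "attitude" of the camera in the world; the wrist camera has in their place "mount" (4x4, takes a point from camera to tool coordinates, whose origin is the TCP and whose axes are the tool frame's). Camera axes: x right, y down, z forward; pixel columns grow to the right and rows downward; lengths in mm; the calibration is good to about 2 mm. A picture is of the moment at which its call begins: read the wrist's pose just before it.
A pose or a line that the arm cannot do raises bot.MotionError and nothing moves.
- bot.finish_job(): hands the job in, once; it reports no verdict.
The state is a dict: "clock": time; "joint_positions": joint angles; "qvel": joint speeds; "effort": joint torques, N m; "ee_pos": TCP position; "tool_rot": TCP orientation; "ft_force": force on the tool from outside, world axes, zero at the start; "moment": the same for the moment, N m; "grip_width": finger opening in mm.
Only numpy, scipy, OpenCV 4.12 (cv2) and the standard library are available. Lean on these libraries where they do the work, as an engineer would, in place of code of your own. Each camera call takes 0.05 s, during which the arm holds its last target. There are 200 camera calls.

## Task

Without grasping or lifting anything, push the white cover of the service box along its guides on to the grey deck as far as it goes, so that the well is open; then push the red valve handle round until it is fully shut, across its pipe. Leave the cover lying open in its guides, leave the blue handle as it is, and do not shift the salt shaker, the two spice jars or the bowl of tomatoes that stand round the box.

Things in the scene. Friction and masses are not known exactly. Their poses are not given: they have to be found in the camera images.
- box: Low metal service box fixed to the counter, 224 mm deep (its x) by 570 mm long (its y), rim 80 mm above the counter. Origin on the counter under the centre of the well; z up, x away from the robot, y along the length. 6 mm guide strips along both long edges (inner faces x = -106 and 106) and 4 mm stops across the ends (inner faces y = -146 and 416) stand 12 mm above the rim.
- box_well (a point): Centre of the floor of the well, 4 mm above the counter on the box's z axis. The well is an open pit, 190 mm in x by 265 mm in y, under the cover at the start. Two copper pipes, 16 mm thick, cross it along x at y = -52.5 and 47.5 mm, top at 30 mm; the brass valve on each, about 60 mm long round its handle's axis, reaches 39 mm (its stem 47 mm).
- box_deck (a point): Middle of the grey closed deck of the box, y 132.5 to 420 mm in the box's frame, level with the rim (80 mm above the counter); the cover slides on to it.
- cover: Loose white plate, 205 (x) by 285 (y) by 4 mm, about 0.6 kg, flat on the rim between the guides, axes along the box's. Origin at the centre of its underside, 80 mm above the counter. It starts at y = 0 to 30 mm in the box's frame, hiding the well, and slides along the box's +y on to the deck, to y = 273 mm at the end stop. Only friction resists, 3 to 10 N.
- cover_knob (a point): Middle of the black round knob on the cover, 15 mm above the plate's top and 20 mm to +y of the cover's origin. The knob is 30 mm tall (box z 84 to 114 mm), 20 mm thick at the foot and 30 mm over its upper half.
- red_stem (a point): Axis of the red valve handle, at the handle's mid height (55 mm above the counter). At x = 35 mm in the box's frame, on either of the two pipes (y = -52.5 or 47.5 mm); which one changes.
- red_tip (a point): Outer end of the red handle, 60 mm from its axis, at mid height. The handle is a straight level bar, 14 mm wide and 16 mm tall (47 to 63 mm above the counter), with a round hub of 22 mm at the axis.
- red_lever (a joint): Angle of the red handle, rad. 0: fully open, the handle lies along its pipe and points to the box's -x (the robot). It turns clockwise seen from above; at 1.571 it is shut, against its stop, across the pipe and pointing to the box's +y. Starts at 0 to 0.3. It stays where it is left; friction torque about 0.12 N m.
- blue_stem (a point): Axis of the blue handle, same make, on the other pipe.
- blue_tip (a point): Outer end of the blue handle, 60 mm from its axis; this handle points to the box's -x within 0.15 rad and is to stay as it is.
- shaker: Steel salt shaker, 42 mm across, 70 mm tall, standing close to the well's -y end of the box; origin under its centre.
- jar_a: Amber spice jar with green cap, 52 mm across, 75 mm tall, behind the deck of the box; origin under its centre.
- jar_b: Brown spice jar with green cap, 52 mm across, 75 mm tall, behind the deck of the box; origin under its centre.
- bowl: White bowl of small tomatoes, 140 mm across, about 70 mm tall, on the counter past the well's -y end of the box; origin under its centre.

How it is judged:
By the outcome, as a careful person would: the job done as asked, in the order asked, and still so for the second after the job is handed in, with the robot touching nothing.
It also fails if it takes over 53 s, if anything falls off the work surface, if the arm or the gripper's body presses on something with over 40 N, if the wrist force passes 120 N, or if a joint passes its speed limit or range.

## Working session

There is one attempt and no reset: what is moved stays moved. The work goes in short steps, each a Python script; the robot and the scene stay as the last script left them, time stands still between calls to the robot, and variables do not carry over. Pictures are saved under pics/ and viewed, about 8 in all and at most 12, crops included, and the job is handed in when it is done.

```bash
ls; mkdir -p pics; cat > h.py <<'E'
import numpy as np, cv2
from rig import bot
from scipy.spatial.transform import Rotation as R
def rot(q): return R.from_quat([q[1],q[2],q[3],q[0]]).as_matrix()
def att(a):
    a=np.array(a); return a if a.shape==(3,3) else rot(a)
def cloud(c):
    d=c["depth"].astype(float); h,w=d.shape; f=h/2/np.tan(np.radians(c["fovy"])/2)
    v,u=np.mgrid[:h,:w]; P=np.stack([(u-c["cx"])/f*d,(v-c["cy"])/f*d,d],-1)
    if "mount" in c:
        s=c["st"]; M=np.array(c["mount"]); P=P@M[:3,:3].T+M[:3,3]
        return P@att(s["tool_rot"]).T+np.array(s["ee_pos"])
    return P@att(c["attitude"]).T+np.array(c["eye"])
def cam(n):
    s=bot.read_state(); c=bot.read_camera(n); c["st"]=s; return c
E
python3 - <<'E'
from h import *
for n in("top","side"):
    c=cam(n); cv2.imwrite(f"pics/{n}0.png",c["image"]); np.save(f"{n}0.npy",cloud(c)); print(n,c["eye"],c["attitude"],c["fovy"])
s=bot.read_state();print(s)
E
```

```text
pics
top [ 345.27951091  -53.05178485 1439.72400685] [ 0.06693005 -0.70051248  0.70701255 -0.07025588] 42.138365291365226
side [ 422.54588528 -970.32505467  813.00444632] [-0.43114328  0.89842836 -0.06946988  0.04599871] 43.45210473223815
{'clock': 0.1, 'joint_positions': array([-1.21562944e+00,  3.00402075e-01,  1.52154444e+00, -3.01186593e-05,
        1.32069631e+00, -6.66326841e-02]), 'qvel': array([-0.00106588, -0.00025773, -0.00358779, -0.00037305, -0.00025617,
       -0.00060559]), 'effort': array([ 2.71237142e-03, -5.44372272e+01, -3.62367225e+01, -5.16806949e-05,
        2.99670130e-03,  2.65822700e-05]), 'ee_pos': array([ 225.07713221, -501.61869029,  249.77466573]), 'tool_rot': array([ 0.59380655, -0.59337894,  0.38455302, -0.38394556]), 'ft_force': array([ 0.08891731,  0.86099166, -0.32899481]), 'moment': array([ 0.00895772, -0.00156889, -0.00904729]), 'grip_width': 85.53729165197204}
```

View pics/top0.png

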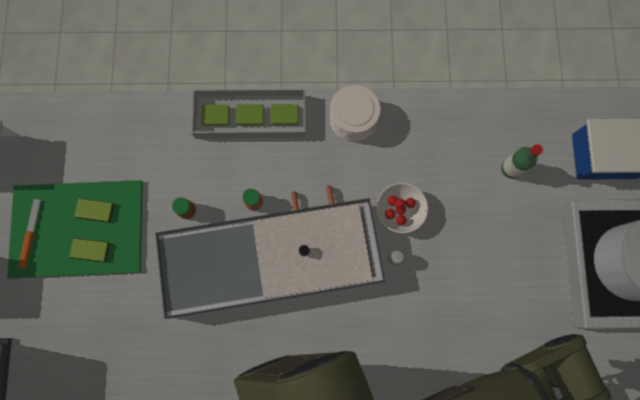

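View pics/side0.png

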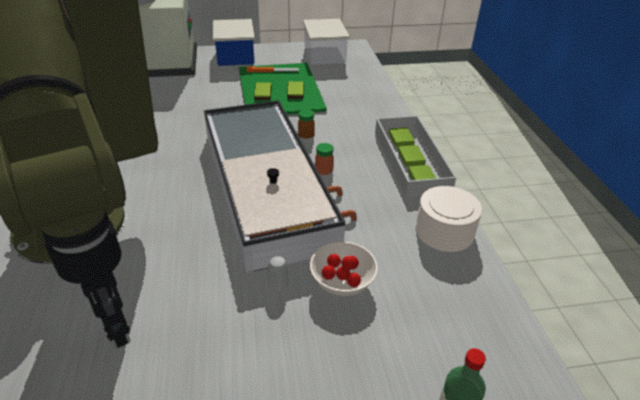

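The top view shows the box with corners near (158,235), (370,200), (383,280) and (167,316), and the knob at (304,251). The shaker is at (397,257), close to the -y end. The bowl is at (402,208) and the jars are at (252,200) and (184,209). World +y is to the left.

```bash
python3 - <<'E'
from h import *
P=np.load("top0.npy")
sub=P[190:330,140:395]; im=cv2.imread("pics/top0.png")[190:330,140:395]
m=(sub[...,2]>70)&(sub[...,2]<100)
lab=cv2.connectedComponentsWithStats(m.astype(np.uint8),connectivity=4)
i=1+np.argmax(lab[2][1:,4]); q=sub[lab[1]==i]
print(len(q),lab[2])
r=cv2.minAreaRect(q[:,:2].astype(np.float32)); print(r,cv2.boxPoints(r))
for n,(u,v) in dict(knob=(304,250),shaker=(397,256),bowl=(402,208),jara=(252,198),jarb=(183,207),deck=(210,265),cov=(330,240)).items():
    w=P[v-3:v+4,u-3:u+4].reshape(-1,3); print(n,np.median(w,0).round(1),w[:,2].max().round(1))
# edge cover/deck and cover -y edge
g=im.astype(float)
E
python3 - <<'E'
import cv2
im=cv2.imread("pics/top0.png")[180:330,145:435]
cv2.imwrite("pics/crop1.png",cv2.resize(im,None,fx=2.7,fy=2.7,interpolation=cv2.INTER_CUBIC))
E
```

```text
18581 [[    0     0   255   140 16696]
 [  102     0    17    16   198]
 [   31     7    18    17   217]
 [   15     8   230   121 18581]
 [   39    24     1     1     1]
 [  253    64     2     3     4]
 [  252    67     1     1     1]
 [  254    69     1     2     2]]
((471.3161315917969, 82.03913879394531), (225.12582397460938, 571.067138671875), 8.850275039672852) [[ 316.16324  346.85495]
 [ 404.02356 -217.41293]
 [ 626.469   -182.77667]
 [ 538.6087   381.4912 ]]
knob [485.  -11.1 114.5] 121.3
shaker [ 471.8 -255.2   68.8] 75.6
bowl [ 603.4 -275.8   47.9] 67.5
jara [630.8 129.4  73.9] 81.3
jarb [607.1 312.9  73.8] 80.2
deck [452.  234.8  79.5] 1439.7
cov [513.9 -78.5  83.5] 89.8
```

View pics/crop1.png

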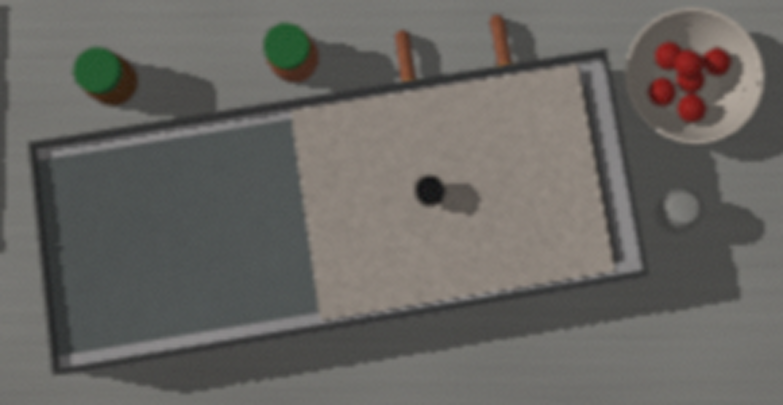

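The geometry is consistent. The fitted rectangle is 225x571 mm against the given 224x570. The knob comes out at box (-1, 41), top 114 mm, so the cover is at y≈21 with its travel about 252 mm. Next I push the cover by its knob with the jaws shut.

```bash
cat >> h.py <<'E'
th=np.radians(8.85); X=np.array([np.cos(th),np.sin(th),0]); Y=np.array([-np.sin(th),np.cos(th),0])
O=np.array([471.32,82.04,0])-135*Y
def W(x,y,z): return O+x*X+y*Y+np.array([0,0,z])
def B(p): d=np.asarray(p)-O; return np.stack([d@X,d@Y,d[...,2]],-1)
def quat(ang):  # tool x at ang (deg) from box +y, pointing down
    v=R.from_euler('z',ang,degrees=True).apply(Y); y=np.array([0,0,-1.]); M=np.stack([v,y,np.cross(v,y)],1)
    q=R.from_matrix(M).as_quat(); return np.array([q[3],*q[:3]])
E
python3 - <<'E'
from h import *
s=bot.read_state(); print("start toolx in box",rot(s["tool_rot"])[:,0]@X,rot(s["tool_rot"])[:,0]@Y,rot(s["tool_rot"])[:,1])
for a in(0,180):
    for p in (W(0,0,160),W(0,250,120)): print(a,bot.ik(p,quat(a)))
bot.move_gripper(0); t=bot.tip_reach; print("tip",t,bot.read_state()["grip_width"],bot.read_state()["clock"])
E
```

```text
start toolx in box 0.2641719462897089 -0.9644750285794894 [-3.92553187e-04  9.74478293e-04 -9.99999448e-01]
0 [-1.78022807e-01  2.76339960e-01  1.77599605e+00 -4.44089210e-16
  1.08925664e+00 -1.90328077e+00]
0 [ 3.33081740e-01  3.32261047e-01  1.80989001e+00 -4.44089210e-16
  9.99441593e-01 -1.39217623e+00]
180 [-1.78022807e-01  2.76339960e-01  1.77599605e+00 -4.44089210e-16
  1.08925664e+00  1.23831188e+00]
180 [ 3.33081740e-01  3.32261047e-01  1.80989001e+00 -4.44089210e-16
  9.99441593e-01  1.74941643e+00]
tip 19.0 0.09654229244988163 0.8667
```

```bash
python3 - <<'E'
from h import *
q=quat(180); xo=-0.8
bot.move_to(W(xo,0,170),q)
hit=bot.servo_line(W(xo,0,109),speed=80,until_force=10); print("down hit",hit,B(bot.read_state()["ee_pos"]))
if not hit:
    print(bot.servo_line(W(xo,22,109),speed=30,until_force=40))
    print(bot.servo_line(W(xo,250,109),speed=80,until_force=30),B(bot.read_state()["ee_pos"]))
    print(bot.servo_line(W(xo,290,109),speed=20,until_force=18))
    s=bot.read_state(); print(B(s["ee_pos"]),s["ft_force"],s["clock"])
E
```

```text
down hit False [-5.66979369e-01 -9.27638050e-02  1.09426132e+02]
False
False [ -0.7956653  249.90642804 108.98795876]
True
[ -0.73847358 265.5845013  108.88662397] [ 1.62758447 -7.01329031  3.56336951] 8.5833
```

```bash
python3 - <<'E'
from h import *
bot.servo_line(W(-0.8,250,109),speed=80)
bot.servo_line(W(-0.8,250,170),speed=150)
bot.move_to(W(-20,0,260),quat(180))
for n in("wrist","top"):
    c=cam(n); cv2.imwrite(f"pics/{n}1.png",c["image"]); np.save(f"{n}1.npy",cloud(c))
print(bot.read_state()["clock"])
a=cv2.imread("pics/wrist1.png"); b=cv2.resize(cv2.imread("pics/top1.png")[180:330,145:435],(640,331))
cv2.imwrite("pics/c1.png",cv2.resize(np.vstack([a,b]),None,fx=.8,fy=.8))
E
```

```text
10.6333
```

View pics/c1.png

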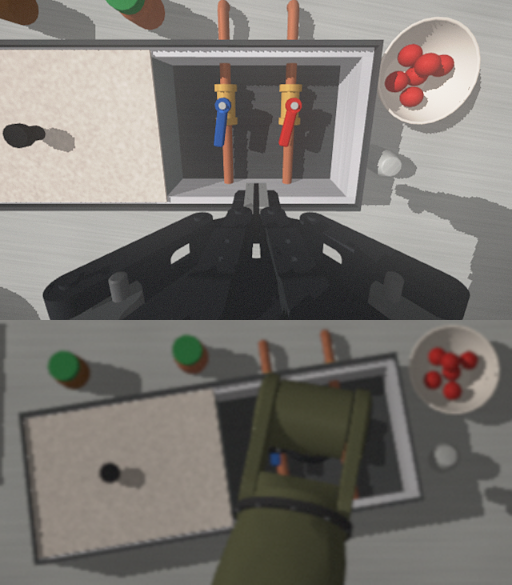

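The cover is fully open on the deck. In the wrist view the red handle is on the -y pipe (stem near (367,131) at full resolution, tip near (356,182)) and the blue one is on the +y pipe. I'll measure both by colour.

```bash
python3 - <<'E'
from h import *
P=B(np.load("wrist1.npy")); h=cv2.cvtColor(cv2.imread("pics/wrist1.png"),cv2.COLOR_BGR2HSV).astype(int)
T=B(np.load("top1.npy"))
for n,lo in(("red",None),("blue",110)):
    m=(h[...,1]>150)&(P[...,2]>52)&(P[...,2]<72)&(abs(P[...,0])<90)&(abs(P[...,1])<120)
    m&=((h[...,0]<6)|(h[...,0]>174)) if lo is None else (abs(h[...,0]-113)<14)
    q=P[m]; c=q.mean(0); d=np.linalg.svd(q[:,:2]-c[:2],full_matrices=False)[2][0]; d*=-np.sign(d[0])
    t=(q[:,:2]-c[:2])@d
    print(n,len(q),np.median(q[:,2]),"angle",np.arctan2(d[1],-d[0]),"tip",c[:2]+d*t.max(),"other",c[:2]+d*t.min())
m=(P[...,2]>108)&(P[...,2]<120)&(abs(P[...,0])<40)&(P[...,1]>200)&(P[...,1]<340); print("knob",P[m].mean(0),m.sum())
m=(T[...,2]>108)&(T[...,2]<120)&(abs(T[...,0])<40)&(T[...,1]>200)&(T[...,1]<340); print("knob top",T[m].mean(0),m.sum())
E
```

```text
red 741 63.198154255268264 angle 0.21184304046397126 tip [-22.52366151 -37.49912295] other [ 44.7452408  -51.96664396]
blue 619 63.38072199317671 angle 0.15650962491300563 tip [-22.6258897   57.58874997] other [44.58975803 46.98210824]
knob [2.48836381e-01 2.92277334e+02 1.14050583e+02] 900
knob top [ -0.60494787 292.20715003 113.46988222] 105
```

```bash
python3 - <<'E'
from h import *
r=42
def pose(a,gap,z):
    d=np.array([-np.cos(a),np.sin(a)]); n=np.array([np.sin(a),np.cos(a)])
    x,y=np.array([35,-52.5])+r*d-(21.5+gap)*n
    return W(x,y,z),quat(180-np.degrees(a))
bot.move_to(*pose(.2,10,150))
hit=bot.servo_line(pose(.2,10,70)[0],speed=80,until_force=8)
print("hit",hit,B(bot.read_state()["ee_pos"]))
if not hit:
    ok=True
    for a in np.linspace(.2,1.5,8):
        p,q=pose(a,0,70)
        if bot.servo_line(p,q,speed=40,until_force=25): print("force at",a); ok=False; break
    if ok:
        print(bot.servo_line(pose(1.571,0,70)[0]+12*X,pose(1.571,0,70)[1],speed=15,until_force=12))
    s=bot.read_state(); print(B(s["ee_pos"]),s["ft_force"],s["clock"], "expected x",35-21.5)
E
```

```text
hit False [-12.17713915 -75.14487003  70.47422772]Traceback (most recent call last):
  File "<stdin>", line 14, in <module>
rig.MotionError: the arm cannot follow that straight line within its joint ranges
```

```bash
cat >> h.py <<'E'
def pose(a,gap,z,r=42):
    d=np.array([-np.cos(a),np.sin(a)]); n=np.array([np.sin(a),np.cos(a)])
    x,y=np.array([35,-52.5])+r*d-(21.5+gap)*n
    return W(x,y,z),quat(180-np.degrees(a))
E
python3 - <<'E'
from h import *
np.set_printoptions(precision=3,suppress=True)
s=bot.read_state(); print(B(s["ee_pos"]),s["joint_positions"],s["tool_rot"],s["clock"])
for a in np.linspace(.2,1.571,8): print(a,B(pose(a,0,70)[0]),bot.ik(*pose(a,0,70)),pose(a,0,70)[1])
E
```

```text
[  3.54  -17.49   69.998] [-0.209  0.431  1.813  0.     0.898  2.516] [ 0.146 -0.146  0.692 -0.692] 14.975
0.2 [-10.434 -65.227  70.   ] [-0.307  0.436  1.805 -0.     0.901  1.31 ] [ 0.488 -0.488  0.511 -0.511]
0.3958571428571429 [-12.042 -56.142  70.   ] [-0.292  0.427  1.819 -0.     0.896  1.52 ] [ 0.436 -0.436  0.557 -0.557]
0.5917142857142857 [-11.852 -46.918  70.   ] [-0.275  0.421  1.828 -0.     0.893  1.733] [ 0.38  -0.38   0.597 -0.597]
0.7875714285714286 [ -9.87  -37.907  70.   ] [-0.257  0.419  1.831 -0.     0.892  1.947] [ 0.32  -0.32   0.631 -0.631]
0.9834285714285715 [ -6.172 -29.454  70.   ] [-0.238  0.42   1.829 -0.     0.892  2.162] [ 0.256 -0.256  0.659 -0.659]
1.1792857142857143 [ -0.9   -21.882  70.   ] [-0.22   0.425  1.821 -0.     0.895  2.376] [ 0.191 -0.191  0.681 -0.681]
1.3751428571428572 [  5.745 -15.481  70.   ] None [ 0.123 -0.123  0.696 -0.696]
1.571 [ 13.509 -10.496  70.   ] None [ 0.054 -0.054  0.705 -0.705]
```

Joint 6 is near its limit at lever angle ≈1.31. I'll finish the last 0.26 rad with the attitude held.

```bash
python3 - <<'E'
from h import *
p=pose(1.571,2.3,70,r=46)[0]
print(bot.servo_line(p,speed=30,until_force=20),B(bot.read_state()["ee_pos"]),B(p))
print(bot.servo_line(p+12*X,speed=15,until_force=12))
s=bot.read_state(); print(B(s["ee_pos"]),s["ft_force"],s["clock"])
b=W(*(B(s["ee_pos"])-[25,0,0]))
bot.servo_line(b,speed=80); bot.servo_line(b+[0,0,110],speed=150)
bot.move_to(W(-20,0,260),quat(180))
c=cam("wrist"); cv2.imwrite("pics/wrist2.png",c["image"]); P=B(cloud(c)); h=cv2.cvtColor(c["image"],cv2.COLOR_BGR2HSV).astype(int)
for n in("red","blue"):
    m=(h[...,1]>150)&(P[...,2]>52)&(P[...,2]<72)&(abs(P[...,0])<90)&(abs(P[...,1])<120)
    m&=((h[...,0]<6)|(h[...,0]>174)) if n=="red" else (abs(h[...,0]-113)<14)
    q=P[m]; k=q.mean(0); d=np.linalg.svd(q[:,:2]-k[:2],full_matrices=False)[2][0]; d*=np.sign(d[1])
    t=(q[:,:2]-k[:2])@d; print(n,len(q),"angle",np.arctan2(d[1],-d[0]),k[:2]+d*t.max(),k[:2]+d*t.min())
m=(P[...,2]>108)&(P[...,2]<120)&(abs(P[...,0])<40)&(P[...,1]>200)&(P[...,1]<340); print("knob",P[m].mean(0))
print(bot.read_state()["clock"])
E
```

```text
False [11.29372145 -6.26748023 69.96238397] [11.20936946 -6.49515353 70.        ]Traceback (most recent call last):
  File "<stdin>", line 4, in <module>
rig.MotionError: the arm cannot follow that straight line within its joint ranges
```

```bash
python3 - <<'E'
from h import *
p=pose(1.571,2.3,70,r=46)[0]
print(bot.servo_line(p+12*X,quat(180-np.degrees(1.2)),speed=15,until_force=12))
s=bot.read_state(); print(B(s["ee_pos"]),s["ft_force"],s["clock"])
q=quat(180-np.degrees(1.2))
b=W(*(B(s["ee_pos"])-[25,0,0]))
bot.servo_line(b,q,speed=80); bot.servo_line(b+[0,0,110],q,speed=150)
bot.move_to(W(-20,0,260),quat(180))
c=cam("wrist"); cv2.imwrite("pics/wrist2.png",c["image"]); P=B(cloud(c)); h=cv2.cvtColor(c["image"],cv2.COLOR_BGR2HSV).astype(int)
for n in("red","blue"):
    m=(h[...,1]>150)&(P[...,2]>52)&(P[...,2]<72)&(abs(P[...,0])<90)&(abs(P[...,1])<120)
    m&=((h[...,0]<6)|(h[...,0]>174)) if n=="red" else (abs(h[...,0]-113)<14)
    q=P[m]; k=q.mean(0); d=np.linalg.svd(q[:,:2]-k[:2],full_matrices=False)[2][0]; d*=np.sign(d[1])
    t=(q[:,:2]-k[:2])@d; print(n,len(q),"angle",np.arctan2(d[1],-d[0]),k[:2]+d*t.max(),k[:2]+d*t.min())
m=(P[...,2]>108)&(P[...,2]<120)&(abs(P[...,0])<40)&(P[...,1]>200)&(P[...,1]<340); print("knob",P[m].mean(0))
print(bot.read_state()["clock"])
E
```

```text
True
[14.28688137 -6.22579727 69.19529437] [-6.75625107 -1.87633163  4.92346286] 16.025
red 735 angle 1.5684024387836724 [35.00524517  8.53677897] [ 35.17144222 -60.88866323]
blue 611 angle 0.14997047477155379 [-23.00588583  57.47648931] [44.61828812 47.25813725]
knob [2.73060990e-01 2.92166907e+02 1.14028449e+02]
18.525
```

View pics/wrist2.png

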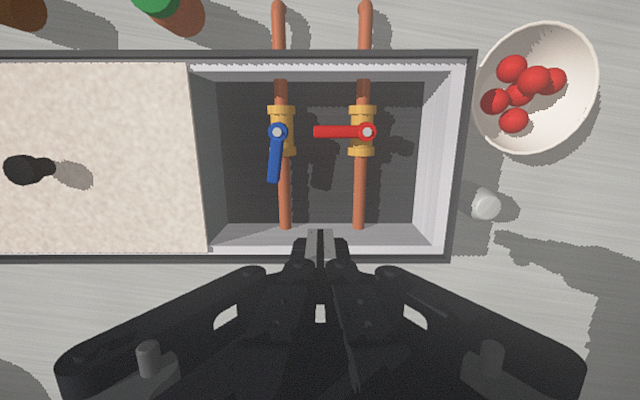

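The image shows red lying across its pipe at 1.568 rad (tip at (315,131), hub at (367,131)), blue unchanged, and the cover open. I'll check the bystanders numerically and hand in.

```bash
python3 - <<'E'
from h import *
bot.move_joints([-1.216,.3,1.521,0,1.321,-.067])
c=cam("top"); a=cv2.imread("pics/top0.png").astype(int); d=abs(c["image"].astype(int)-a).max(2)
P0=np.load("top0.npy");P1=cloud(c)
for n,(u,v,w) in dict(shaker=(397,257,10),bowl=(402,208,28),jara=(252,200,13),jarb=(183,208,13)).items():
    s=np.s_[v-w:v+w,u-w:u+w]; f=lambda P:P[s][(P[s][...,2]>35)&(P[s][...,2]<85)].mean(0).round(1)
    print(n,d[s].mean(),f(P0),f(P1))
print(bot.read_state()["ft_force"],bot.read_state()["clock"]); bot.finish_job()
E
```

```text
shaker 3.0675 [ 468.7 -254.3   62.9] [ 468.9 -254.4   63.4]
bowl 3.6253188775510203 [ 608.4 -274.6   48.6] [ 608.2 -274.4   48.6]
jara 3.3106508875739644 [631.5 132.7  67.8] [631.2 132.3  67.9]
jarb 3.285502958579882 [609.  318.2  67.1] [608.8 318.2  67. ]
[ 0.02297812 -0.73611001 -0.04048099] 20.4333
the job is handed in; nothing more can be done
```

I pushed the cover open by its knob with the jaws shut. Then I pushed the red handle round to its shut stop and handed the job in at 20.4 s, with the arm clear of everything.

**Last checks**
- **Cover:** the push ended on a force rise at the end stop. The knob then measured y = 292.2 mm against the expected 293 mm, which is within the camera's accuracy.
- **Red handle:** 1.568 rad, against 1.571 for fully shut.
- **Blue handle:** about 0.15 rad, against 0.157 before, so it did not move beyond measuring noise.
- **Shaker, bowl and jars:** all within 0.5 mm of where they started.

**What went wrong:** joint 6 came near its range limit while the tool turned with the handle. Two line moves were refused because of this. I finished the last 0.26 rad with the tool at a slightly different angle.

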